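Stop the blank and clamp it to the click

TASK

Slide the beech blank along between the vice jaws until its end rests against the work stop, and leave it there. Then tighten the vice by swinging the torque wrench's handle down until the wrench clicks; stop there, do not tighten on past the click, and let go. Leave the tools and the spare block around it alone.

Things in the scene. Friction and masses are not known exactly. Their poses are not given: they have to be found in the camera images.
- vise: Grey machine vice on a 250 x 190 x 18 mm plywood board fixed to the bench. Origin: centre of the board's underside, on the bench. x runs along the vice screw, away from its drive end (nearer the robot); y along the jaws; z up. Jaws 100 mm long (y -50 to +50 mm), their tops 98 mm above the bench, the 30 mm space between them centred on x = -5 mm.
- blank: Beech block, 30 (its x) x 80 (its y) x 40 mm (its z), about 70 g; origin: centre of its underside. Lies loose between the jaws, 83 to 123 mm above the bench, axes parallel to the vice's; its upper 25 mm stand clear of the jaws. A push of 1 to 3 N on its end slides it along the vice's y. Starts 16 to 42 mm from the stop, on its +y side.
- stop_face (a point): Centre of the flat face of the work stop: a fixed 14 mm brass nose on a dark steel arm at the vice's -y end, 109 mm above the bench, in line with the blank. Axes parallel to the vice's; the face looks along +y. With the blank home its end touches this face: the blank's origin is then 40 mm from it along +y.
- drive_axis (a point): Point on the vice screw's axis, in the plane in which the torque wrench swings: 45 mm above the bench, 137 mm from the vice's origin along its -x. Axes parallel to the vice's; the wrench turns about this x. The wrench stays on the screw's hexagon and cannot come off.
- handle_grip (a point): Centre of the torque wrench's black grip, a round bar 27 mm across lying 152 to 247 mm from the screw's axis (this point: 200 mm); 14 mm end knob beyond. Its +y points along the handle to the head. The handle points to the vice's -y side, 43 to 60 degrees above level at the start; swinging it down tightens. Needs 8 to 14 N square to it here, rising.
- vise_screw (a joint): Turn of the vice screw in rad, 0 to 0.30 at the start, growing as it is tightened (handle swinging down). It stays where it is left. The handle's own give at the click is not part of it.
- torque_handle (a joint): Give of the wrench's handle against its head, rad: 0 when straight. At its preset, about 3 N m with the push on the grip (after 0.35 to 0.7 rad of turning), it clicks: it gives downward by up to 0.14 rad (25 mm at the grip), the screw standing still, the push dropping by about half; then a solid stop, past which the vice is overtightened. Let go, it springs back straight.
- drill: Black cordless drill standing on its battery, about 220 mm tall, left of the vice: leave alone. Origin: centre of the battery's underside.
- saw: Back saw with an orange handle lying flat on the bench, 360 mm long, right of the vice: leave alone. Origin: on the bench, under the handle end of its blade.
- rasp: Rasp with a red handle lying on the bench, 320 mm long, left of the vice: leave alone. Origin: on the bench, under the handle end of its blade.
- spare_blank: A second, identical beech block lying on the bench beyond the vice: leave alone. Origin: centre of its underside.
Things that resemble listed ones, but are neither listed nor needed, are in the scene too. What is shaped like the blank but blue or pink is not meant.

How it is judged:
By the outcome, as a careful person would: the job done as asked, in the order asked, and still so for the second after the job is handed in, with the robot touching nothing.
It also fails if it takes over 61 s, if anything falls off the work surface, if the arm or the gripper's body presses on something with over 40 N, if the wrist force passes 120 N, or if a joint passes its speed limit or range.

ROBOT

A 6-joint arm with a two-finger parallel gripper is mounted at the origin on the work surface. World frame = base frame: x ahead of the robot, y to its left, z up, the work surface at z = 0. Lengths are in mm, angles in rad, forces in N, time in s.
With the tool pointing down it reaches from about 250 to 725 mm from the base axis. Payload 4 kg.
Tool frame: the origin (TCP) lies midway between the tips of the shut fingers; the grasp point (between the pads) lies 19 mm behind it (grasp_offset is the distance from the TCP to the grasp point, in mm); z points along the fingers, y is the direction in which the jaws open and shut (so a half turn about z gives the same grasp; the last joint's range is limited). The gripper opens to 85 mm and grips with 20 to 120 N. Pads are 22 mm wide; open, the fingers measure 114 mm over their backs; the gripper's body (76 mm by 85 mm) begins 54 mm behind the grasp point. The pads swing forward as they close: fully open they stand 13 mm farther back than shut.
Start: joints at [1.136, 0.241, 0.005, 1.335, 0, 1.571], TCP at [210.613, 453.477, 231.306] pointing down, gripper open.
Joint ranges: [-2.72, 2.72], [-1.05, 1.87], [-1.09, 1.28], [-1.99, 2.15], [-1.42, 1.44], [-3.14, 3.14]. Speed limits (rad/s): [2.79, 2.79, 3.14, 3.14, 3.14, 3.14].

INTERFACE

Orientations are given as a unit quaternion [w, x, y, z].
In Python, from plant import * gives the robot as it stands.
- The arm moves only by the tool servo_tool, never from a script. Its argument "targets" is a list of rows, each a list of 3 entries, a list of its own where there are three numbers: the gripper command: -1 is shut, 1 is fully open, values between are in proportion, then the shift along the world's x, y, z as a fraction of full scale, then the turn about the world's z as a fraction of full scale. A call has 1 to 20 rows; each row shifts and turns the commanded pose from where the row before left it; what a row does not reach is not made up. Full scale, the value 1, is 20 cm for a shift and 1.5 rad for a turn. A row lasts 1/12 s, in which the tool goes at most 41.7 mm and 7.16 degrees, less where a joint would pass 70% of its speed; a pose out of reach is approached as far as the arm can. A call with a number of a shift or a turn outside -1 to 1 is refused whole. A call with a gripper value outside its range is refused whole. The fingers move at their own pace and stop on an object; "squeeze" is the grip in N (left out, the last holds). Time passes only in rows, so rows that do not move let the fingers close. It gives the time, the measured TCP pose, the force and the opening at its end, in the units of the state.
- sense(): the state, without advancing time (a new reading comes with each control period).
- read_camera(name): name is "side" or "top"; returns the picture (480x640x3 uint8, red, green, blue); there is no depth.
- camera_model(name): a dict with "mtx" (3x3 intrinsics, pixels), "pose" (4x4, takes a point from camera to world coordinates). Camera axes: x right, y down, z forward; pixel columns grow to the right and rows downward; lengths in mm; the calibration is good to about 2 mm. A picture is of the moment at which its call begins. camera_model takes no time and is no camera call.
- job_done(): hands the job in, once; it reports no verdict.
The state is a dict: "clock": time; "joint_positions": joint angles; "qd": joint speeds; "tau": joint torques, N m; "tool_pos": TCP position; "ee_rot": TCP orientation; "ft_force": force on the tool from outside, world axes, zero at the start; "torque": the same for the moment, N m; "grip_width": finger opening in mm.
Only numpy, scipy, OpenCV 4.12 (cv2) and the standard library are available. Lean on these libraries where they do the work, as an engineer would, in place of code of your own. Each camera call takes 0.05 s, during which the arm holds its last target.

## Working session

There is one attempt and no reset: what is moved stays moved. The work goes in short steps, Python scripts to look and compute and a tool call to move; the robot and the scene stay as the last step left them, time stands still between calls to the robot, and variables do not carry over. Pictures are saved under pics/ and viewed, and the job is handed in when it is done.

Besides the shell and the picture viewer there is one more tool, called after ">>>" as name(argument=value, ...), one argument or row to a line, values as JSON. servo_tool: Moves the arm, as the interface text tells. Shift numbers are shares of 20 cm and turn numbers shares of 1.5 rad, none past 1 either way. Its arguments: {"type":"object","properties":{"targets":{"type":"array"},"squeeze":{"type":"number"}},"required":["targets"]}

```bash
ls; mkdir -p pics; python3 - <<'E'
from plant import *
import cv2,numpy as np
s=sense();print(s)
for n in("side","top"):
    im=read_camera(n);cv2.imwrite(f"pics/{n}0.png",im[:,:,::-1]);m=camera_model(n);print(n,np.round(m["mtx"],1).tolist(),np.round(m["pose"],3).tolist())
E
```

```text
pics
{'clock': 0.0, 'joint_positions': array([ 1.13599322e+00,  2.41394448e-01,  3.70962095e-03,  1.33517651e+00,
       -8.85116494e-06,  1.57079763e+00]), 'qd': array([7.65157878e-05, 1.55170704e-06, 7.97620720e-04, 5.82551007e-04,
       5.79603931e-04, 9.41111989e-04]), 'tau': array([ 8.72913347e-05, -3.72315681e+01,  2.52409959e+01,  1.70333823e-02,
       -2.91967649e-05,  7.10568500e-06]), 'tool_pos': array([210.353026  , 452.90409234, 230.41662215]), 'ee_rot': array([-2.18381615e-04,  2.15693587e-01,  9.76460552e-01, -1.00915356e-03]), 'ft_force': array([ 0.00107205, -0.0821447 ,  0.29973204]), 'torque': array([-0.02022965, -0.0050486 , -0.02961349]), 'grip_width': 85.34900586595984}
side [[485.0, 0.0, 313.9], [0.0, 485.0, 234.0], [0.0, 0.0, 1.0]] [[0.85, -0.366, 0.379, 133.53], [-0.527, -0.596, 0.606, -681.838], [0.004, -0.715, -0.699, 975.449], [0.0, 0.0, 0.0, 1.0]]
top [[596.3, 0.0, 313.2], [0.0, 596.3, 232.4], [0.0, 0.0, 1.0]] [[-0.011, -0.988, 0.153, 343.037], [-1.0, 0.013, 0.012, 2.551], [-0.014, -0.153, -0.988, 1562.775], [0.0, 0.0, 0.0, 1.0]]
```

View pics/side0.png

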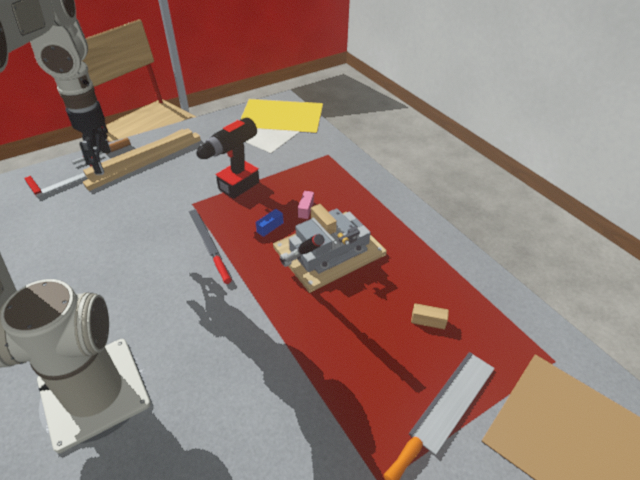

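View pics/top0.png

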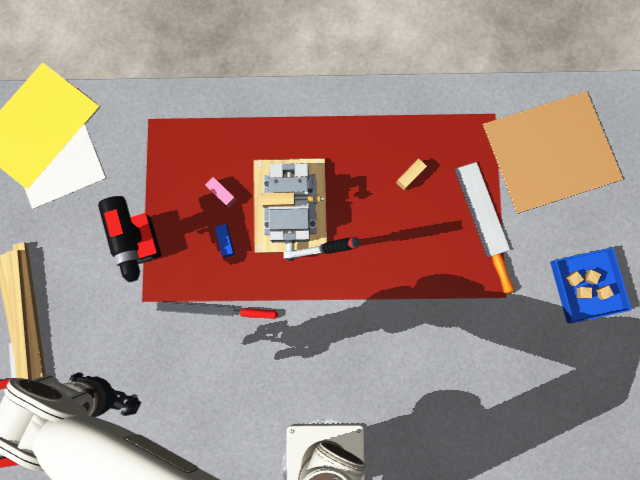

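```bash
python3 - <<'E'
import cv2
a=cv2.imread("pics/top0.png")[145:275,235:375];cv2.imwrite("pics/topc0.png",cv2.resize(a,None,fx=4.6*1.2,fy=4.6,interpolation=cv2.INTER_CUBIC) if 0 else cv2.resize(a,None,fx=4.6,fy=4.6,interpolation=cv2.INTER_CUBIC))
a=cv2.imread("pics/side0.png")[190:300,260:400];cv2.imwrite("pics/sidec0.png",cv2.resize(a,None,fx=5,fy=5,interpolation=cv2.INTER_CUBIC))
E
```

```text
(no output)
```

View pics/topc0.png

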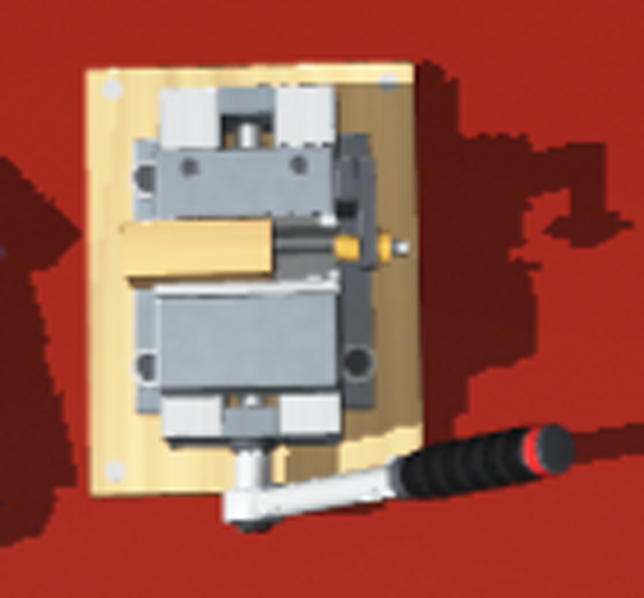

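View pics/sidec0.png

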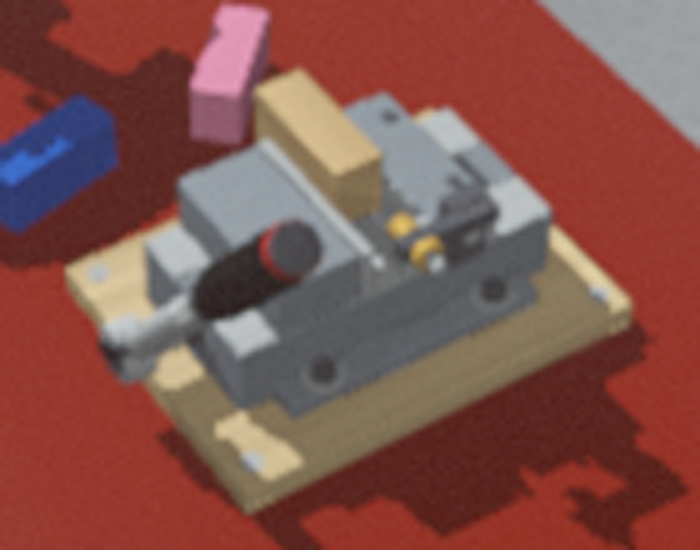

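```bash
cat > h.py <<'E'
import numpy as np
from scipy.optimize import least_squares
from plant import *
cams={n:camera_model(n) for n in("side","top")}
def proj(n,P):
    m=cams[n];P=np.atleast_2d(P);q=(P-m["pose"][:3,3])@m["pose"][:3,:3];u=q@np.array(m["mtx"]).T
    return u[:,:2]/u[:,2:]
def ray(n,uv,z):
    m=cams[n];d=m["pose"][:3,:3]@np.linalg.solve(m["mtx"],[*uv,1]);o=m["pose"][:3,3]
    return o+d*(z-o[2])/d[2]
def tri(obs):
    f=lambda p:np.concatenate([proj(n,p)[0]-uv for n,uv in obs])
    r=least_squares(f,[500,0,100]);return r.x,r.fun
E
cat > a.py <<'E'
from h import *
t=lambda u,v:(235+u/4.6-.4,145+v/4.6-.4)
s=lambda u,v:(260+u/5-.4,190+v/5-.4)
# vise corners: local(x away, y along jaws left?) 
obs=[("top",t(87,70),(125,95,18)),("top",t(413,63),(125,-95,18)),("top",t(92,494),(-125,95,18)),("top",t(423,488),(-125,-95,18)),
("side",s(66,268),(-125,95,18)),("side",s(632,310),(125,-95,18)),("side",s(247,497),(-125,-95,18))]
def W(p,l):
    c,sn=np.cos(p[2]),np.sin(p[2]);l=np.array(l,float);return np.array([p[0]+c*l[0]-sn*l[1],p[1]+sn*l[0]+c*l[1],l[2]])
f=lambda p:np.concatenate([proj(n,W(p,l))[0]-uv for n,uv,l in obs])
r=least_squares(f,[500,50,0]);p=r.x;print(p,r.fun.round(1))
inv=lambda P:(np.array([[np.cos(p[2]),np.sin(p[2])],[-np.sin(p[2]),np.cos(p[2])]])@(np.array(P[:2])-p[:2])).round(1)
for uv in[(122,226),(272,219),(272,275),(126,278)]:
    print("blank",ray("top",t(*uv),123).round(1),inv(ray("top",t(*uv),123)))
for uv in[(255,85),(303,70),(383,158),(335,183)]:
    print("blank side",inv(ray("side",s(*uv),123)))
print("nose",inv(ray("top",t(335,247),109)))
k,e=tri([("top",t(553,448)),("side",s(297,247))]);print("knob",k,e,inv(k))
d=W(p,(-137,0,45));print("drive",d)
b=W(p,(-137,0,45));print("jaws top px",proj("top",[W(p,(-20,-50,98)),W(p,(10,50,98))]))
E
python3 a.py
```

```text
[6.58789146e+02 8.24032741e+01 1.05997130e-02] [ 0.3 -0.8  0.4 -1.  -0.2 -0.2  0.5 -0.5 -1.2  0.7 -0.3 -0.5 -1.1  0.3]
blank [664.2 148.2 123. ] [ 6.1 65.8]
blank [667.   67.6 123. ] [  8.  -14.9]
blank [636.3  67.7 123. ] [-22.6 -14.4]
blank [635.7 146.  123. ] [-22.4  63.8]
blank side [-14.4  68.2]
blank side [13.9 64.8]
blank side [ 11.2 -15.5]
blank side [-20.2 -18. ]
nose [ -5.2 -48.2]
knob [524.85611164 -73.85089967 253.26299949] [ 0.34606955 -0.81113638 -0.8225428   0.16448155] [-135.6 -154.8]
drive [521.79684249  80.95114059  45.        ]
jaws top px [[308.37406717 205.00259957]
 [268.36897326 194.23100385]]
```

>>> servo_tool(
  targets=[
    [-1, [0.1, -0.15, 0], -0.083],
    [-1, [0.1, -0.15, 0], -0.083],
    [-1, [0.1, -0.15, 0], -0.083],
    [-1, [0.1, -0.15, 0], -0.083],
    [-1, [0.1, -0.15, 0], -0.083],
    [-1, [0.1, -0.15, 0], -0.083],
    [-1, [0.1, -0.15, 0], -0.083],
    [-1, [0.1, -0.15, 0], -0.083],
    [-1, [0.1, -0.15, 0], -0.083],
    [-1, [0, 0, 0], 0],
  ],
)

```text
clock: 0.93
tool_pos: [393.1, 178.8, 231.0]
ee_rot: [0.001, 0.706, 0.708, -0.001]
ft_force: [-0.5, 1.3, 0.3]
grip_width: 0.1
```

>>> servo_tool(
  targets=[
    [-1, [0.16, 0.01, 0], 0],
    [-1, [0.16, 0.01, 0], 0],
    [-1, [0.16, 0.01, 0], 0],
    [-1, [0.16, 0.01, 0], 0],
    [-1, [0.16, 0.01, 0], 0],
    [-1, [0.16, 0.01, 0], 0],
    [-1, [0.16, 0, 0], 0],
    [-1, [0.16, 0, 0], 0],
    [-1, [0.02, 0, -0.1], 0],
    [-1, [0, 0, -0.1], 0],
    [-1, [0, 0, 0], 0],
    [-1, [0, 0, 0], 0],
  ],
)

```text
clock: 1.93
tool_pos: [649.1, 195.4, 189.0]
ee_rot: [-0.001, 0.701, 0.713, -0.002]
ft_force: [-0.3, 0.8, 0.7]
grip_width: -0.3
```

```bash
python3 - <<'E'
from plant import *
import cv2
a=read_camera("side")[130:290,230:430,::-1];cv2.imwrite("pics/s1.png",cv2.resize(a,None,fx=3.7,fy=3.7,interpolation=cv2.INTER_CUBIC))
s=sense();print(s["joint_positions"],s["tool_pos"])
E
```

```text
[2.92522707e-01 6.29463403e-01 4.97614675e-01 1.44079677e+00
 1.12974850e-04 1.84704231e+00] [649.87471121 195.75351785 191.03091674]
```

View pics/s1.png

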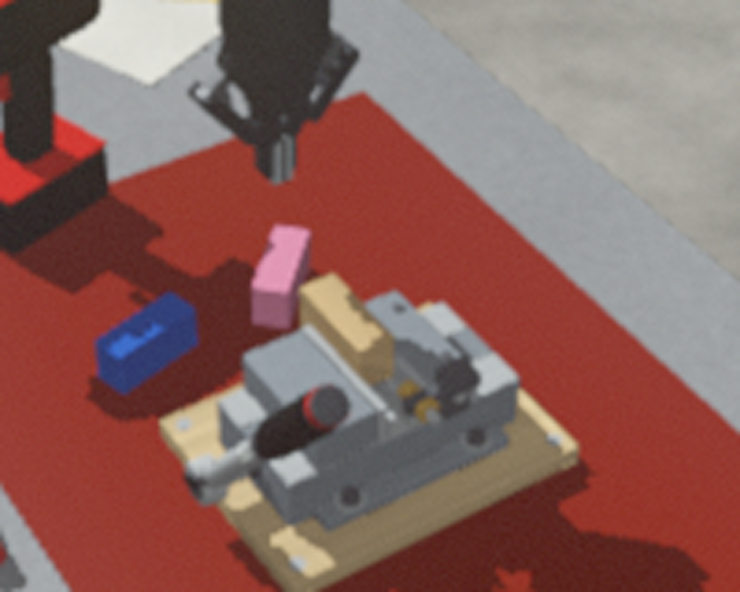

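>>> servo_tool(
  targets=[
    [-1, [0.015, 0, -0.1], 0],
    [-1, [0, 0, -0.1], 0],
    [-1, [0, 0, -0.1], 0],
    [-1, [0, 0, -0.1], 0],
    [-1, [0, -0.05, -0.015], 0],
    [-1, [0, -0.05, 0], 0],
    [-1, [0, 0, 0], 0],
    [-1, [0, 0, 0], 0],
  ],
)

```text
clock: 2.65
tool_pos: [655.0, 174.7, 111.2]
ee_rot: [0.001, 0.702, 0.712, 0.002]
ft_force: [0.1, 0.3, 0.9]
grip_width: 0.0
```

>>> servo_tool(
  targets=[
    [-1, [-0.01, -0.03, -0.02], 0],
    [-1, [0, -0.03, 0], 0],
    [-1, [0, -0.02, 0], 0],
    [-1, [0, -0.02, 0], 0],
  ],
)

```text
clock: 2.98
tool_pos: [651.7, 155.1, 104.8]
ee_rot: [0.0, 0.702, 0.713, 0.0]
ft_force: [0.2, 0.9, 0.5]
grip_width: -0.2
```

>>> servo_tool(
  targets=[
    [-1, [0, -0.02, 0], 0],
    [-1, [0, -0.02, 0], 0],
  ],
)

```text
clock: 3.15
tool_pos: [651.7, 147.2, 104.5]
ee_rot: [0.0, 0.702, 0.713, 0.0]
ft_force: [0.2, 1.6, 0.8]
grip_width: -0.1
```

>>> servo_tool(
  targets=[
    [-1, [0, -0.02, 0], 0],
    [-1, [0, -0.02, 0], 0],
  ],
)

```text
clock: 3.32
tool_pos: [651.6, 139.1, 104.3]
ee_rot: [-0.0, 0.702, 0.713, 0.0]
ft_force: [0.8, 1.1, 0.2]
grip_width: -0.0
```

>>> servo_tool(
  targets=[
    [-1, [0, -0.02, 0], 0],
  ],
)

```text
clock: 3.4
tool_pos: [651.7, 135.1, 104.3]
ee_rot: [-0.0, 0.702, 0.713, 0.0]
ft_force: [-0.0, 0.8, -0.6]
grip_width: -0.1
```

```bash
python3 - <<'E'
from plant import *
import cv2
a=read_camera("side")[170:290,260:410,::-1];cv2.imwrite("pics/s2.png",cv2.resize(a,None,fx=4.8,fy=4.8,interpolation=cv2.INTER_CUBIC))
s=sense();print(s["ft_force"],s["tool_pos"])
E
```

```text
[-0.16640045 -0.8647418   0.8782246 ] [651.67318854 134.18298216 104.25077446]
```

View pics/s2.png

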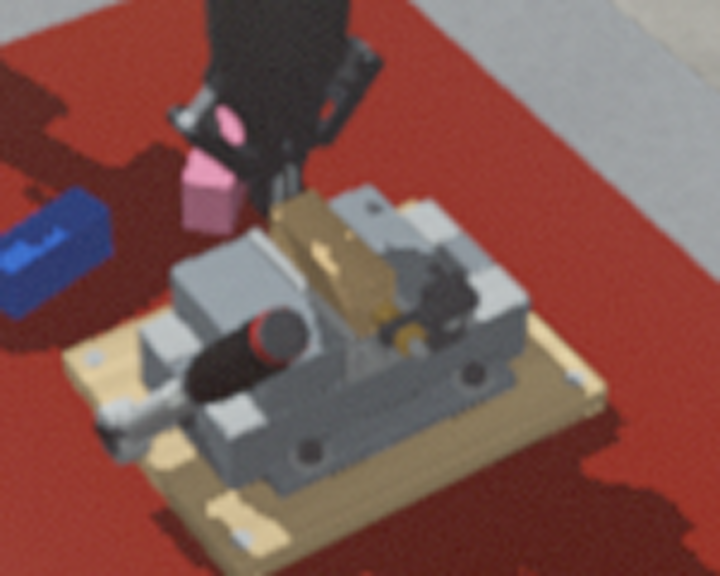

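>>> servo_tool(
  targets=[
    [-1, [0, -0.01, 0], 0],
    [-1, [0, -0.01, 0], 0],
  ],
)

```text
clock: 3.62
tool_pos: [651.6, 131.4, 104.2]
ee_rot: [-0.0, 0.702, 0.713, -0.0]
ft_force: [0.3, 0.9, -0.3]
grip_width: 0.2
```

>>> servo_tool(
  targets=[
    [-1, [0, -0.01, 0], 0],
  ],
)

```text
clock: 3.7
tool_pos: [651.6, 129.4, 104.2]
ee_rot: [-0.0, 0.702, 0.713, -0.0]
ft_force: [-0.2, 0.7, -0.3]
grip_width: 0.3
```

>>> servo_tool(
  targets=[
    [-1, [0, -0.01, 0], 0],
  ],
)

```text
clock: 3.78
tool_pos: [651.6, 127.4, 104.2]
ee_rot: [-0.0, 0.702, 0.713, -0.0]
ft_force: [-0.3, 0.7, -1.0]
grip_width: -0.1
```

>>> servo_tool(
  targets=[
    [-1, [0, -0.007, 0], 0],
  ],
)

```text
clock: 3.87
tool_pos: [651.6, 126.3, 104.3]
ee_rot: [-0.0, 0.702, 0.713, 0.0]
ft_force: [-0.0, 3.5, 0.3]
grip_width: 0.0
```

>>> servo_tool(
  targets=[
    [-1, [0, -0.007, 0], 0],
  ],
)

```text
clock: 3.95
tool_pos: [651.6, 126.3, 104.4]
ee_rot: [-0.001, 0.701, 0.713, 0.001]
ft_force: [-0.3, 7.0, 0.2]
grip_width: 0.1
```

>>> servo_tool(
  targets=[
    [-1, [0, -0.007, 0], 0],
  ],
)

```text
clock: 4.03
tool_pos: [651.6, 126.2, 104.6]
ee_rot: [-0.002, 0.701, 0.713, 0.002]
ft_force: [-0.4, 11.1, 1.2]
grip_width: 0.2
```

>>> servo_tool(
  targets=[
    [-1, [0, 0.05, 0], 0],
    [-1, [0, 0.1, 0], 0],
    [-1, [0, 0.15, 0.05], 0],
    [-1, [0, 0.05, 0.15], 0],
    [-1, [0, 0, 0.15], 0],
    [-1, [0, 0, 0], 0],
  ],
)

```text
clock: 4.53
tool_pos: [654.6, 195.4, 181.4]
ee_rot: [0.003, 0.701, 0.713, 0.005]
ft_force: [0.9, 0.4, 2.0]
grip_width: -0.3
```

```bash
python3 - <<'E'
from plant import *
import cv2
im=read_camera("side")[:,:,::-1]
cv2.imwrite("pics/s3f.png",im)
a=im[190:290,265:400];cv2.imwrite("pics/s3.png",cv2.resize(a,None,fx=5.5,fy=5.5,interpolation=cv2.INTER_CUBIC))
s=sense();print(s["ft_force"],s["tool_pos"])
E
```

```text
[-0.02716708  0.26574    -0.42828165] [653.97713693 194.66757446 178.89811594]
```

View pics/s3.png

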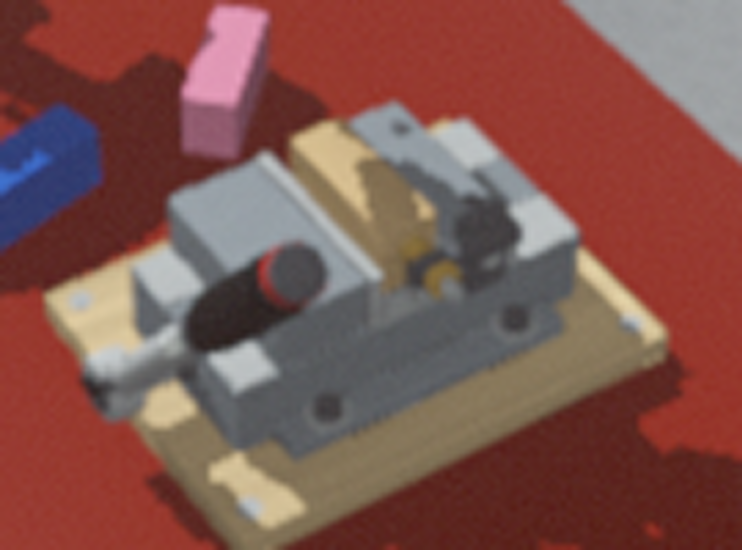

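>>> servo_tool(
  targets=[
    [-1, [-0.02, 0, 0.16], 0],
    [-1, [-0.05, 0, 0.16], 0],
    [-1, [-0.05, -0.05, 0.16], 0],
    [-1, [-0.05, -0.05, 0.16], 0],
    [0.3, [-0.08, -0.15, 0.07], 0],
    [0.3, [-0.08, -0.15, 0], 0],
    [0.3, [-0.08, -0.15, 0], 0],
    [0.3, [-0.08, -0.15, 0], 0],
    [0.3, [-0.08, -0.15, 0], 0],
    [0.3, [-0.08, -0.15, 0], 0],
    [0.3, [-0.05, -0.15, 0], 0],
    [0.3, [0, -0.15, 0], 0],
    [0.3, [0, 0, 0], 0],
    [0.3, [0, 0, 0], 0],
  ],
)

```text
clock: 5.75
tool_pos: [510.9, -68.4, 315.6]
ee_rot: [-0.0, 0.703, 0.711, -0.001]
ft_force: [0.1, 0.8, 0.3]
grip_width: 55.4
```

```bash
python3 - <<'E'
from plant import *
import cv2
im=read_camera("top")[:,:,::-1];cv2.imwrite("pics/t4.png",im)
s=sense();print(s["ft_force"],s["tool_pos"],s["ee_rot"],s["grip_width"],s["clock"],s["joint_positions"])
E
```

```text
[ 0.10462507  0.2186242  -0.52485119] [511.18788797 -67.307734   315.57906624] [-5.27536429e-04  7.02283212e-01  7.11897326e-01 -4.57386709e-04] 55.58529163548801 5.8 [-1.30861509e-01  2.55540278e-01  2.41483750e-01  1.55813313e+00
 -9.28719173e-05  1.42633836e+00]
```

View pics/t4.png

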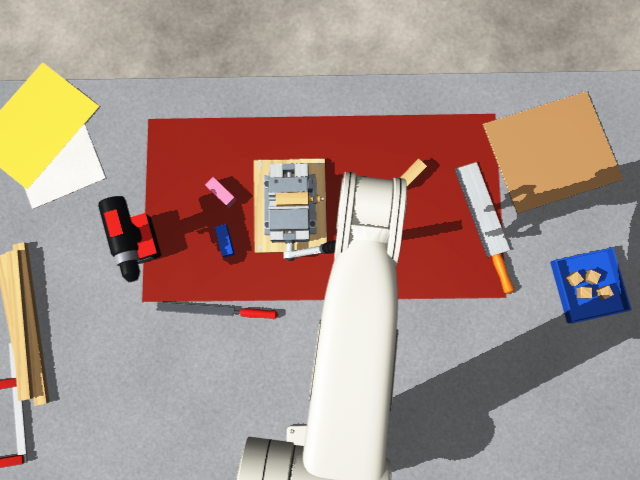

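>>> servo_tool(
  targets=[
    [0.3, [0.062, 0.075, 0], 0],
    [0.3, [0, 0, 0], 0],
    [0.3, [0, 0, -0.08], 0],
    [0.3, [0, 0, -0.08], 0],
    [0.3, [0, 0, 0], 0],
    [0.3, [0, 0, 0], 0],
  ],
)

```text
clock: 6.3
tool_pos: [523.3, -50.8, 283.3]
ee_rot: [-0.001, 0.701, 0.713, -0.001]
ft_force: [0.6, -0.5, 0.6]
grip_width: 55.4
```

```bash
python3 - <<'E'
from plant import *
import cv2
im=read_camera("side")[:,:,::-1];a=im[110:290,220:440]
cv2.imwrite("pics/s5.png",cv2.resize(a,None,fx=3.3,fy=3.3,interpolation=cv2.INTER_CUBIC))
s=sense();print(s["ft_force"],s["tool_pos"])
E
```

```text
[-0.5954869  -0.8127932   0.40783229] [523.85727326 -51.03975864 284.31692269]
```

View pics/s5.png

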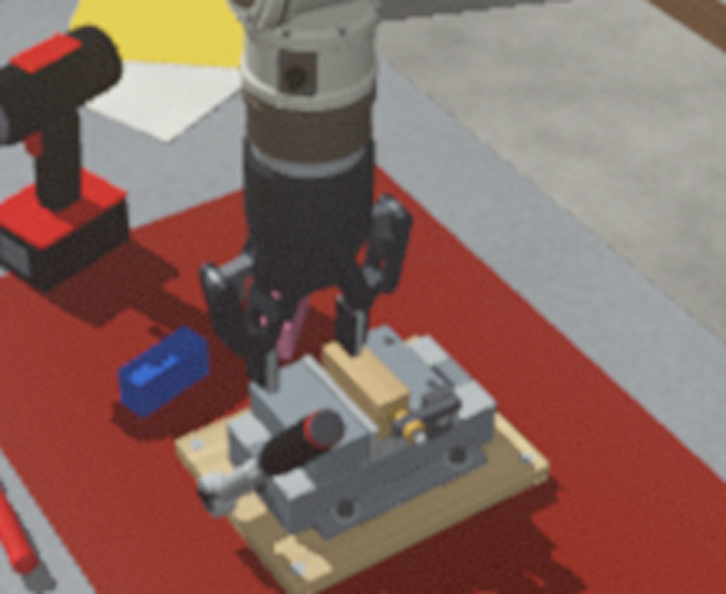

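>>> servo_tool(
  targets=[
    [0.3, [0, 0, -0.1], 0],
    [0.3, [0, 0, -0.1], 0],
    [0.3, [0, 0, -0.08], 0],
    [0.3, [0, 0, -0.08], 0],
    [0.3, [0, 0, 0], 0],
    [0.3, [0, 0, 0], 0],
  ],
)

```text
clock: 6.85
tool_pos: [524.0, -51.6, 212.7]
ee_rot: [-0.0, 0.701, 0.713, -0.0]
ft_force: [0.5, 0.1, 0.3]
grip_width: 55.4
```

```bash
python3 - <<'E'
from plant import *
import cv2
im=read_camera("side")[:,:,::-1];a=im[150:290,250:400]
cv2.imwrite("pics/s6.png",cv2.resize(a,None,fx=4.2,fy=4.2,interpolation=cv2.INTER_CUBIC))
s=sense();print(s["ft_force"],s["tool_pos"])
E
```

```text
[0.51680427 0.48075912 0.24416184] [524.67976917 -51.67227486 213.62012375]
```

View pics/s6.png

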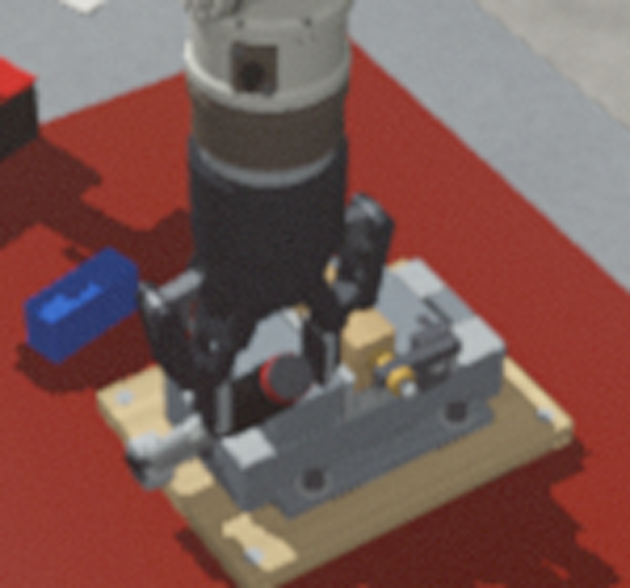

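>>> servo_tool(
  targets=[
    [0.3, [0, 0, -0.025], 0],
    [-1, [0, 0, 0], 0],
    [-1, [0, 0, 0], 0],
    [-1, [0, 0, 0], 0],
    [-1, [0, 0, 0], 0],
    [-1, [0, 0, 0], 0],
    [-1, [0, 0, 0], 0],
  ],
  squeeze=70,
)

```text
clock: 7.48
tool_pos: [524.9, -51.8, 208.3]
ee_rot: [0.001, 0.702, 0.713, 0.001]
ft_force: [1.3, 0.2, 3.9]
grip_width: 25.6
```

```bash
python3 -c "
import numpy as np
r=223.7;t=np.radians(53.6)
for i in range(20):
    a=t-i*.045;b=a-.045
    print(i,'th',round(a,3),'y,z',(81-r*np.cos(a)).round(1),(45+r*np.sin(a)-17).round(1),'d',np.round([-r*(np.cos(b)-np.cos(a))/200,r*(np.sin(b)-np.sin(a))/200],4), 'half',np.round([-r*(np.cos(b)-np.cos(a))/400,r*(np.sin(b)-np.sin(a))/400],4))
"
```

```text
0 th 0.935 y,z -51.7 208.1 d [-0.0398 -0.0308] half [-0.0199 -0.0154]
1 th 0.89 y,z -59.7 201.9 d [-0.0384 -0.0325] half [-0.0192 -0.0163]
2 th 0.845 y,z -67.4 195.4 d [-0.0369 -0.0342] half [-0.0185 -0.0171]
3 th 0.8 y,z -74.8 188.5 d [-0.0353 -0.0358] half [-0.0177 -0.0179]
4 th 0.755 y,z -81.8 181.4 d [-0.0337 -0.0374] half [-0.0168 -0.0187]
5 th 0.71 y,z -88.6 173.9 d [-0.032  -0.0389] half [-0.016  -0.0194]
6 th 0.665 y,z -95.0 166.1 d [-0.0302 -0.0403] half [-0.0151 -0.0201]
7 th 0.62 y,z -101.0 158.1 d [-0.0283 -0.0416] half [-0.0142 -0.0208]
8 th 0.575 y,z -106.7 149.7 d [-0.0264 -0.0428] half [-0.0132 -0.0214]
9 th 0.53 y,z -112.0 141.2 d [-0.0245 -0.044 ] half [-0.0122 -0.022 ]
10 th 0.485 y,z -116.8 132.4 d [-0.0225 -0.045 ] half [-0.0112 -0.0225]
11 th 0.44 y,z -121.3 123.4 d [-0.0204 -0.046 ] half [-0.0102 -0.023 ]
12 th 0.395 y,z -125.4 114.2 d [-0.0183 -0.0469] half [-0.0092 -0.0234]
13 th 0.35 y,z -129.1 104.8 d [-0.0162 -0.0476] half [-0.0081 -0.0238]
14 th 0.305 y,z -132.3 95.3 d [-0.0141 -0.0483] half [-0.007  -0.0242]
15 th 0.26 y,z -135.2 85.6 d [-0.0119 -0.0489] half [-0.0059 -0.0245]
16 th 0.215 y,z -137.5 75.8 d [-0.0097 -0.0494] half [-0.0048 -0.0247]
17 th 0.17 y,z -139.5 66.0 d [-0.0074 -0.0498] half [-0.0037 -0.0249]
18 th 0.125 y,z -140.9 56.0 d [-0.0052 -0.0501] half [-0.0026 -0.025 ]
19 th 0.08 y,z -142.0 46.0 d [-0.0029 -0.0502] half [-0.0015 -0.0251]
```

>>> servo_tool(
  targets=[
    [-1, [0, -0.02, -0.015], 0],
    [-1, [0, -0.02, -0.015], 0],
  ],
)

```text
clock: 7.65
tool_pos: [525.1, -58.0, 203.4]
ee_rot: [-0.0, 0.701, 0.713, 0.003]
ft_force: [0.2, 5.0, 8.3]
grip_width: 25.6
```

>>> servo_tool(
  targets=[
    [-1, [0, -0.019, -0.016], 0],
    [-1, [0, -0.019, -0.016], 0],
  ],
)

```text
clock: 7.82
tool_pos: [525.2, -65.7, 197.0]
ee_rot: [0.0, 0.701, 0.713, 0.003]
ft_force: [-0.4, 4.5, 11.9]
grip_width: 25.3
```

>>> servo_tool(
  targets=[
    [-1, [0, -0.0185, -0.017], 0],
    [-1, [0, -0.0185, -0.017], 0],
  ],
)

```text
clock: 7.98
tool_pos: [525.2, -73.4, 190.3]
ee_rot: [0.0, 0.701, 0.713, 0.003]
ft_force: [-0.3, 3.7, 11.3]
grip_width: 25.8
```

>>> servo_tool(
  targets=[
    [-1, [0, -0.0175, -0.018], 0],
    [-1, [0, -0.0175, -0.018], 0],
  ],
)

```text
clock: 8.15
tool_pos: [525.3, -80.7, 183.3]
ee_rot: [0.001, 0.701, 0.713, 0.003]
ft_force: [0.3, 3.4, 12.4]
grip_width: 25.3
```

>>> servo_tool(
  targets=[
    [-1, [0, -0.017, -0.0185], 0],
    [-1, [0, -0.017, -0.0185], 0],
  ],
)

```text
clock: 8.32
tool_pos: [525.4, -87.5, 175.9]
ee_rot: [0.001, 0.702, 0.713, 0.003]
ft_force: [-0.6, 2.9, 12.0]
grip_width: 25.6
```

>>> servo_tool(
  targets=[
    [-1, [0, -0.016, -0.0195], 0],
    [-1, [0, -0.016, -0.0195], 0],
  ],
)

```text
clock: 8.48
tool_pos: [525.5, -94.2, 168.2]
ee_rot: [0.001, 0.702, 0.713, 0.002]
ft_force: [-0.6, 2.1, 14.3]
grip_width: 25.6
```

>>> servo_tool(
  targets=[
    [-1, [0, -0.015, -0.02], 0],
  ],
)

```text
clock: 8.57
tool_pos: [525.5, -97.4, 164.3]
ee_rot: [0.001, 0.702, 0.713, 0.002]
ft_force: [-1.8, 1.4, 13.7]
grip_width: 25.6
```

>>> servo_tool(
  targets=[
    [-1, [0, -0.015, -0.02], 0],
  ],
)

```text
clock: 8.65
tool_pos: [525.6, -100.5, 160.3]
ee_rot: [0.001, 0.702, 0.713, 0.002]
ft_force: [-0.4, 1.9, 13.4]
grip_width: 25.3
```

Turned about 0.3 rad so far, tangential force about 12 N; going on one row at a time.

>>> servo_tool(
  targets=[
    [-1, [0, -0.014, -0.021], 0],
  ],
)

```text
clock: 8.73
tool_pos: [525.6, -103.5, 156.2]
ee_rot: [0.002, 0.702, 0.713, 0.002]
ft_force: [-1.1, 0.5, 14.1]
grip_width: 25.5
```

>>> servo_tool(
  targets=[
    [-1, [0, -0.014, -0.021], 0],
  ],
)

```text
clock: 8.82
tool_pos: [525.7, -106.4, 152.0]
ee_rot: [0.002, 0.702, 0.713, 0.002]
ft_force: [-1.6, 1.1, 13.4]
grip_width: 25.5
```

>>> servo_tool(
  targets=[
    [-1, [0, -0.013, -0.0215], 0],
  ],
)

```text
clock: 8.9
tool_pos: [525.7, -109.1, 147.8]
ee_rot: [0.002, 0.702, 0.712, 0.002]
ft_force: [-0.7, -0.3, 14.5]
grip_width: 25.4
```

>>> servo_tool(
  targets=[
    [-1, [0, -0.013, -0.0215], 0],
  ],
)

```text
clock: 8.98
tool_pos: [525.7, -111.8, 143.5]
ee_rot: [0.002, 0.702, 0.712, 0.002]
ft_force: [-0.5, 0.1, 14.5]
grip_width: 25.2
```

>>> servo_tool(
  targets=[
    [-1, [0, -0.012, -0.022], 0],
  ],
)

```text
clock: 9.07
tool_pos: [525.7, -114.4, 139.1]
ee_rot: [0.002, 0.702, 0.712, 0.002]
ft_force: [-1.4, -0.7, 14.8]
grip_width: 25.5
```

>>> servo_tool(
  targets=[
    [-1, [0, -0.012, -0.022], 0],
  ],
)

```text
clock: 9.15
tool_pos: [525.7, -116.9, 134.7]
ee_rot: [0.002, 0.702, 0.712, 0.002]
ft_force: [-0.9, 0.1, 13.8]
grip_width: 25.2
```

>>> servo_tool(
  targets=[
    [-1, [0, -0.011, -0.0225], 0],
  ],
)

```text
clock: 9.23
tool_pos: [525.8, -119.2, 130.3]
ee_rot: [0.002, 0.702, 0.712, 0.002]
ft_force: [-1.0, -0.4, 14.4]
grip_width: 25.2
```

>>> servo_tool(
  targets=[
    [-1, [0, -0.011, -0.0225], 0],
  ],
)

```text
clock: 9.32
tool_pos: [525.8, -121.4, 125.8]
ee_rot: [0.002, 0.702, 0.712, 0.002]
ft_force: [-0.9, -0.2, 14.5]
grip_width: 25.3
```

>>> servo_tool(
  targets=[
    [-1, [0, -0.01, -0.023], 0],
  ],
)

```text
clock: 9.4
tool_pos: [525.9, -123.5, 121.2]
ee_rot: [0.002, 0.702, 0.712, 0.002]
ft_force: [-1.9, -0.6, 14.0]
grip_width: 25.6
```

>>> servo_tool(
  targets=[
    [-1, [0, -0.01, -0.023], 0],
  ],
)

```text
clock: 9.48
tool_pos: [526.0, -125.6, 116.6]
ee_rot: [0.002, 0.702, 0.712, 0.002]
ft_force: [-0.7, 0.3, 13.9]
grip_width: 25.4
```

>>> servo_tool(
  targets=[
    [-1, [0, -0.009, -0.0235], 0],
  ],
)

```text
clock: 9.57
tool_pos: [526.0, -127.5, 111.9]
ee_rot: [0.002, 0.702, 0.712, 0.002]
ft_force: [-0.8, -0.2, 14.9]
grip_width: 25.2
```

>>> servo_tool(
  targets=[
    [-1, [0, -0.009, -0.0235], 0],
  ],
)

```text
clock: 9.65
tool_pos: [525.9, -129.3, 107.2]
ee_rot: [0.002, 0.702, 0.712, 0.001]
ft_force: [-1.0, -1.7, 15.4]
grip_width: 25.4
```

>>> servo_tool(
  targets=[
    [-1, [0, -0.008, -0.024], 0],
  ],
)

```text
clock: 9.73
tool_pos: [525.9, -131.0, 102.4]
ee_rot: [0.002, 0.702, 0.712, 0.001]
ft_force: [-1.6, -1.5, 14.9]
grip_width: 25.6
```

>>> servo_tool(
  targets=[
    [-1, [0, -0.008, -0.024], 0],
  ],
)

```text
clock: 9.82
tool_pos: [525.9, -132.6, 97.5]
ee_rot: [0.002, 0.702, 0.712, 0.001]
ft_force: [-1.5, -2.2, 12.9]
grip_width: 25.2
```

```bash
python3 - <<'E'
from plant import *
import cv2
im=read_camera("side")[:,:,::-1];a=im[150:330,230:420]
cv2.imwrite("pics/s7.png",cv2.resize(a,None,fx=3.3,fy=3.3,interpolation=cv2.INTER_CUBIC))
s=sense();print(s["ft_force"],s["tool_pos"])
E
```

```text
[ 0.4233697  -2.64065861 12.71541914] [ 525.74324891 -132.93220741   96.55469534]
```

View pics/s7.png

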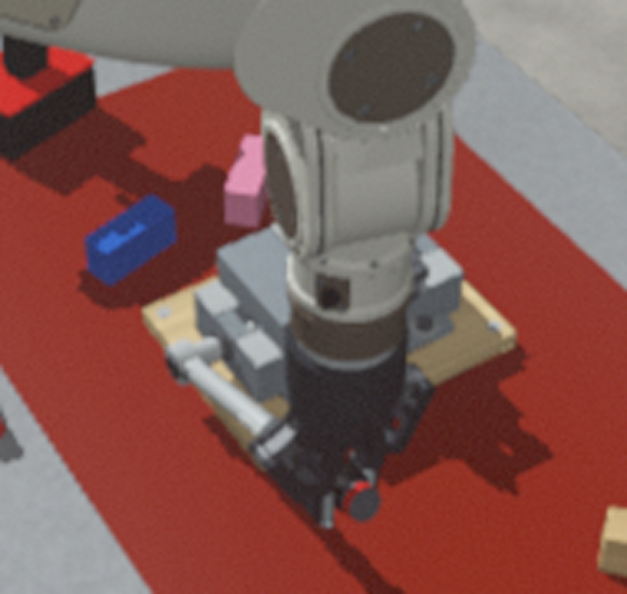

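>>> servo_tool(
  targets=[
    [-1, [0, -0.004, -0.012], 0],
  ],
)

```text
clock: 9.95
tool_pos: [526.0, -133.4, 95.0]
ee_rot: [0.002, 0.702, 0.712, 0.002]
ft_force: [-0.8, -0.2, 12.1]
grip_width: 25.5
```

>>> servo_tool(
  targets=[
    [-1, [0, -0.004, -0.012], 0],
  ],
)

```text
clock: 10.03
tool_pos: [525.9, -134.1, 92.4]
ee_rot: [0.002, 0.702, 0.712, 0.001]
ft_force: [0.2, -1.1, 11.8]
grip_width: 25.4
```

>>> servo_tool(
  targets=[
    [-1, [0, -0.004, -0.012], 0],
  ],
)

```text
clock: 10.12
tool_pos: [526.0, -134.9, 90.0]
ee_rot: [0.002, 0.702, 0.712, 0.002]
ft_force: [-0.5, -1.1, 11.2]
grip_width: 25.6
```

>>> servo_tool(
  targets=[
    [-1, [0, -0.003, -0.012], 0],
  ],
)

```text
clock: 10.2
tool_pos: [525.9, -135.5, 87.4]
ee_rot: [0.002, 0.702, 0.712, 0.001]
ft_force: [1.1, -2.2, 9.7]
grip_width: 25.1
```

```bash
python3 - <<'E'
from plant import *
import cv2
im=read_camera("side")[:,:,::-1];cv2.imwrite("pics/s8f.png",im);a=im[230:330,270:360]
cv2.imwrite("pics/s8.png",cv2.resize(a,None,fx=5.9,fy=5.9,interpolation=cv2.INTER_CUBIC))
s=sense();print(s["ft_force"],s["torque"],s["tool_pos"])
E
```

```text
[ 0.91156902 -2.08115735 10.54576289] [ 0.13326412 -0.28184315  0.01709333] [ 525.8059279  -135.64424754   86.84336553]
```

View pics/s8.png

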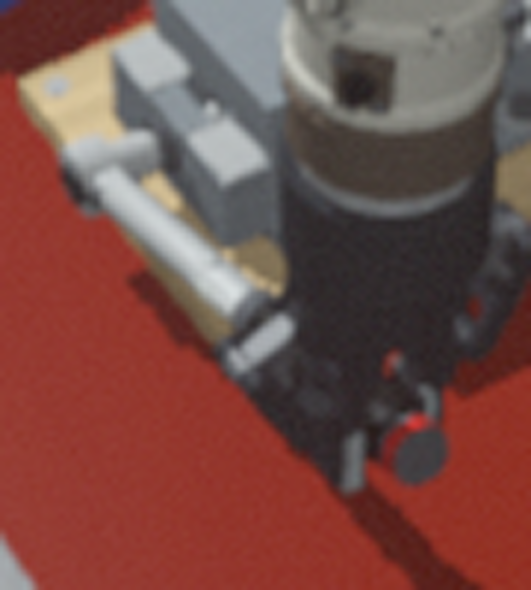

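>>> servo_tool(
  targets=[
    [-1, [0, -0.003, -0.012], 0],
  ],
)

```text
clock: 10.33
tool_pos: [526.0, -136.2, 85.0]
ee_rot: [0.002, 0.702, 0.712, 0.001]
ft_force: [1.2, -1.9, 9.3]
grip_width: 25.3
```

>>> servo_tool(
  targets=[
    [-1, [0, -0.003, -0.01], 0],
  ],
)

```text
clock: 10.42
tool_pos: [525.8, -136.7, 82.7]
ee_rot: [0.002, 0.702, 0.712, 0.001]
ft_force: [1.4, -1.9, 9.2]
grip_width: 25.2
```

>>> servo_tool(
  targets=[
    [0.4, [0, 0, 0], 0],
    [0.4, [0, 0, 0], 0],
    [0.4, [0, 0, 0], 0],
    [0.4, [0, 0, 0], 0],
    [0.4, [0, 0, 0], 0],
    [0.4, [0, 0, 0], 0],
  ],
)

```text
clock: 10.92
tool_pos: [524.0, -135.9, 80.8]
ee_rot: [0.0, 0.702, 0.713, -0.0]
ft_force: [-0.4, 1.0, 5.0]
grip_width: 60.0
```

```bash
python3 - <<'E'
from plant import *
import cv2
im=read_camera("side")[:,:,::-1];cv2.imwrite("pics/s9f.png",im);a=im[230:330,270:360]
cv2.imwrite("pics/s9.png",cv2.resize(a,None,fx=5.9,fy=5.9,interpolation=cv2.INTER_CUBIC))
s=sense();print(s["ft_force"],s["torque"],s["tool_pos"])
E
```

```text
[ 0.17682205 -0.16838595  4.70518704] [ 0.02121758  0.00426024 -0.06565354] [ 524.0437398  -135.88661917   80.83291849]
```

View pics/s9.png

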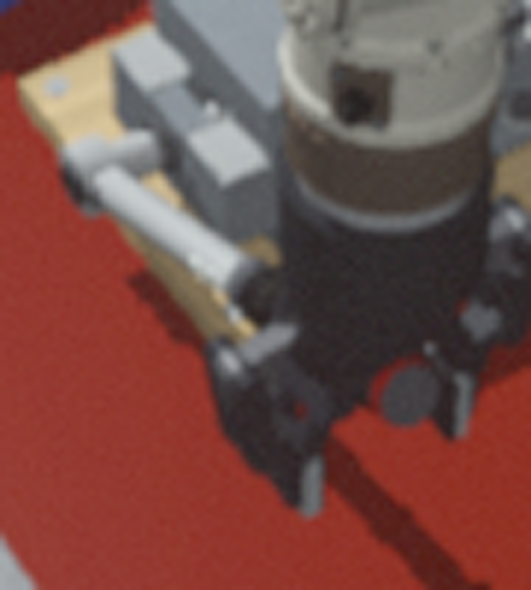

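>>> servo_tool(
  targets=[
    [0.8, [0, 0, 0.02], 0],
    [0.8, [0, 0, 0.03], 0],
    [0.8, [0, 0, 0.03], 0],
  ],
)

```text
clock: 11.22
tool_pos: [523.1, -135.7, 96.3]
ee_rot: [-0.001, 0.702, 0.713, -0.001]
ft_force: [-0.1, -0.3, -0.6]
grip_width: 77.0
```

>>> servo_tool(
  targets=[
    [0.8, [0, 0, 0.05], 0],
    [0.8, [0, 0, 0.1], 0],
    [0.8, [0, 0, 0.15], 0],
    [0.8, [0, 0, 0.15], 0],
    [0.8, [0, 0, 0.15], 0],
    [0.8, [-0.15, -0.1, 0], 0],
    [0.8, [-0.15, -0.1, 0], 0],
    [0.8, [-0.15, -0.1, 0], 0],
    [0.8, [-0.15, -0.1, 0], 0],
    [0.8, [-0.05, -0.05, 0], 0],
    [0.8, [0, 0, 0], 0],
    [0.8, [0, 0, 0], 0],
  ],
)

```text
clock: 12.22
tool_pos: [393.8, -226.4, 217.6]
ee_rot: [0.001, 0.702, 0.712, 0.0]
ft_force: [-0.6, 0.5, 0.8]
grip_width: 77.0
```

```bash
python3 - <<'E'
from plant import *
import cv2,numpy as np
im=read_camera("side")[:,:,::-1];cv2.imwrite("pics/s10f.png",im);a=im[190:310,265:375]
t=read_camera("top")[:,:,::-1];cv2.imwrite("pics/t10f.png",t);b=t[145:275,235:385]
A=cv2.resize(a,(390,425),interpolation=cv2.INTER_CUBIC);B=cv2.resize(b,(400,347),interpolation=cv2.INTER_CUBIC);B=cv2.copyMakeBorder(B,0,78,0,0,0)
cv2.imwrite("pics/c10.png",np.hstack([A,B]))
s=sense();print(s["ft_force"],s["tool_pos"],s["clock"])
E
```

```text
[0.24597195 0.29229709 0.4049917 ] [ 394.81052925 -225.68710183  217.19975677] 12.3167
```

View pics/c10.png

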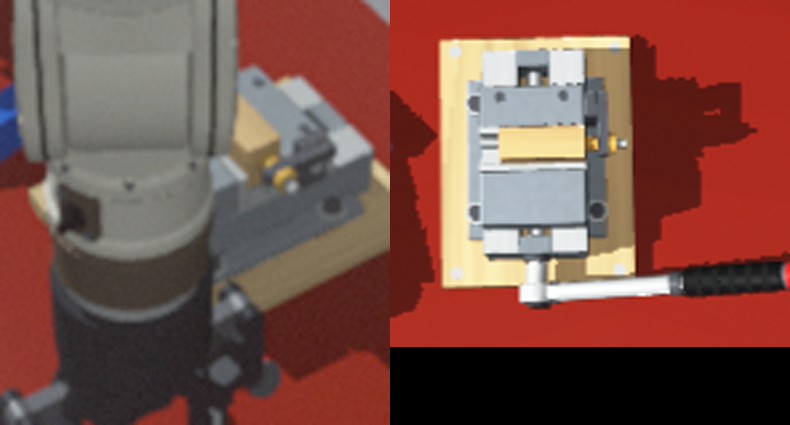

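View pics/t10f.png

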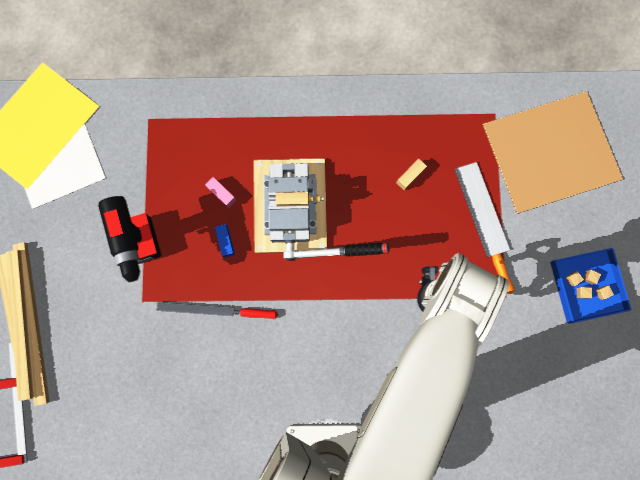

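```bash
python3 - <<'E'
from h import *
p=(658.8,82.4,.0106)
for z in(110,125,140): print(z,ray("top",(386,247),z).round(1))
for th in(.25,.3,.35,.4): print(th,81-258*np.cos(th),45+258*np.sin(th),proj("top",[[524.5,81-258*np.cos(th),45+258*np.sin(th)]]))
b=lambda u,v:(235+u/400*150,145+v/347*130)
for uv in[(499-390,143),(585-390,143)]: print(ray("top",b(*uv),123)-[0,82.4,0])
E
```

```text
110 [ 529.4 -157.4  110. ]
125 [ 527.5 -155.8  125. ]
140 [ 525.5 -154.1  140. ]
0.25 -168.97940480134633 108.83022148766692 [[390.71782069 248.98450994]]
0.3 -165.47681419440633 121.2442133186256 [[389.85922943 248.36251462]]
0.35 -161.35815991462374 133.46763432350645 [[388.72144105 247.74313937]]
0.4 -156.63373645274436 145.46993231563184 [[387.30078228 247.12829266]]
[651.50319878  29.33708304 123.        ]
[650.4251935  -50.24791466 123.        ]
```

```bash
python3 -c "
from plant import *
print(job_done())"
```

```text
the job is handed in; nothing more can be done
None
```

The blank is home against the stop, and the vice is tightened to the wrench's click. I let go of the handle and handed the job in at about 12.3 s; no verdict was reported.

- **Blank:** I pushed its +y end with the shut fingers. It stopped dead while the force rose from about 1 N to 11 N. The top picture afterwards shows its end touching the brass nose; it measured at -50 mm against about -48 mm for the nose face, which is within my measuring error.
- **Vice:** I gripped the handle at about 222 mm from the screw's axis and swung it down by about 0.6 rad. The push peaked at about 15 N (roughly 3.1 N m), then fell steadily to about 9 N over the next 20 mm or so. I took that as the click and stopped there, with no rise in force from the solid stop.
- **The drop:** The force fell by about 40%, not the stated half. I put the difference down to friction between the pads and the handle.
- **Release:** When I opened the fingers, the handle sprang up about 20 mm, which fits a click. It then pressed up on the gripper with about 5 N until I lifted clear, and the force went to about 0. In the last top picture it sits near 0.35 rad above level, about where the click began; I did not measure its straightness directly.
- **Other things:** The drill, saw, rasp and spare block look unmoved in the last picture.

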